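Lap the strips of a run-off test panel to their lines and close the hold-down bar

ROBOT

A 6-joint arm with a two-finger parallel gripper is mounted at the origin on a cart in front of the work surface, level with it; the furniture and walls round the work are solid. World frame = base frame: x ahead of the robot, y to its left, z up, the work surface at z = 0. Lengths are in m, angles in rad, forces in N, time in s.
With the tool pointing down it reaches from about 0.35 to 0.975 m from the base axis. Payload 4.9 kg.
Tool frame: the origin (TCP) lies at the very end of the fingers, on their centre line; the grasp point (between the pads) lies 19 mm behind it (ctrl.grasp_offset is the distance from the TCP to the grasp point, in m); z points along the fingers, y is the line along which they close (so a half turn about z gives the same grasp; the last joint's range is limited). The gripper opens to 85 mm and grips with 20 to 120 N. Pads are 22 mm wide; open, the fingers measure 114 mm over their backs; the gripper's body (76 mm by 85 mm) begins 54 mm behind the grasp point. The pads swing forward as they close: fully open they stand 13 mm farther back than shut.
Start: joints at [1.198, 0.053, 1.613, -0, 1.476, -0.119], TCP at [0.157, 0.605, 0.231] pointing down, gripper open.
Joint ranges: [-3.01, 3.01], [-1.01, 2.22], [0.06, 2.58], [-1.02, 4.17], [0.09, 2.62], [-3.14, 3.14]. Speed limits (rad/s): [2.57, 2.57, 3.14, 3.14, 3.14, 3.14].

INTERFACE

Orientations are given as a rotation vector (axis times angle).
In Python, from station import ctrl, optics gives the robot as it stands.
- The arm moves only by the shell command python3 -m handwheel 'ROWS' [OPENING] [FORCE]. ROWS is JSON, a list of rows, each an object of numbers: "tx", "ty", "tz": the shift along the tool's x, y, z in mm; "roll": the turn about the tool's z in rad. A call has 1 to 12 rows; each row shifts and turns the commanded pose from where the row before left it, along the tool's axes as they then stand; what a row does not reach is not made up. A row lasts 1/12 s, in which the tool goes at most 41.7 mm and 7.16 degrees, less where a joint would pass 70% of its speed; a pose out of reach is approached as far as the arm can. A call with a gripper value outside its range is refused whole. OPENING is the finger opening in mm, from 0 to 85.4, set as the call begins (- or left out, the last holds). The fingers move at their own pace and stop on an object; FORCE is the grip in N (left out, the last holds). Time passes only in rows, so rows that do not move let the fingers close. It gives the time, the measured TCP pose, the force, the opening and the grip force at its end, in the units of the state.
- ctrl.get_obs(): the state, without advancing time (a new reading comes with each control period).
- optics.get_image(name): name is "scene" or "top" or "wrist"; returns (picture, depth): 400x640x3 uint8, red, green, blue; 400x640 float32, m along the optical axis (not along the pixel's ray), 0 where there is no reading.
- optics.camera_params(name): a dict with "mtx" (3x3 intrinsics, pixels), "extrinsics" (4x4, takes a point from camera to world coordinates); the wrist camera has in their place "tool_from_camera" (4x4, takes a point from camera to tool coordinates, whose origin is the TCP and whose axes are the flange's). Camera axes: x right, y down, z forward; pixel columns grow to the right and rows downward; lengths in m; the calibration is good to about 2 mm. A picture is of the moment at which its call begins: read the wrist's pose just before it. camera_params takes no time and is no camera call.
- ctrl.finish_job(): hands the job in; it is judged then, once.
The state is a dict: "t": time; "q": joint angles; "dq": joint speeds; "effort": joint torques, N m; "tool_pos": TCP position; "tool_rot": TCP orientation; "contact_force": force on the tool from outside, world axes, zero at the start; "wrist_torque": the same for the moment, N m; "opening": finger opening in m; "grip_force": force on a finger pad.
Only numpy, scipy, OpenCV 4.12 (cv2) and the standard library are available. Lean on these libraries where they do the work, as an engineer would, in place of code of your own. Each camera call takes 0.05 s, during which the arm holds its last target. There are 200 camera calls.

TASK

Finish lapping the cladding strips on the sloping run-off test stand, working upward from the first strip, which is glued down. Without lifting it off, slide the second strip, which lies too high, down the slope until its lower edge is square on the second line of the side rails; then lay the loose full-width strip over it as the third course, with its lower edge square on the third line. Last, swing the hold-down bar fully down onto the third strip, and leave the narrow offcut and everything else standing where it is.

Things in the scene. Friction and masses are not known exactly. Their poses are not given: they have to be found in the camera images.
- stand: Fixed test stand of aluminium profile, 240 mm deep, 205 mm wide, with a gutter along its low front edge. Origin on the worktop under its middle; x from the low front to the high back, y left, z up. On it course 1, a strip like the others, is glued with its lower edge on the first line, its upper edge at deck x = 67 mm, and (by a starter strip) the same tilt as the courses above.
- deck: Sloping plate of the stand, 180 mm wide, rising at 0.384 rad away from the robot. Origin on its upper face at mid width, on the first line; x up the slope, y left, z square out of the plate, which runs from x = -12 to 215 mm. Side rails 14 mm wide, 10 mm high, inner faces at y = +-76 mm, bear black cross lines at x = 0, 40 and 80 mm for the lower edges of courses 1, 2 and 3.
- line_2 (a point): Point on the plate at mid width on the second line. Properly lapped, course_2 has its upper edge down on the plate, its lower edge at this line on the face of course 1, 13.6 mm off the plate: its centre is at deck x = 74.1, z = 10.7 mm and its face lies 0.20 rad flatter than the plate (0.18 rad off level).
- line_3 (a point): Point on the plate at mid width on the third line, for the lower edge of course_3. Properly lapped on a well-placed course_2, its centre is at deck x = 114.1, z = 10.7 mm, its upper edge on the plate, its face 0.20 rad flatter than the plate.
- course_2: Grey fibre-cement strip, 68 mm wide (its x, up the slope), 140 mm long (its y), 8 mm thick (its z), 0.09 to 0.18 kg, loose; origin at its centre. It starts between the rails (6 mm play each side) 12 to 22 mm too high and up to 0.05 rad askew, upper edge on the plate, lower edge on course 1. The upper edge is free to be pushed. It stays where left on the slope (friction about 0.6).
- course_3: Third strip, same size, weight and material, flat and loose on the worktop left of the stand, in one of two places (the offcut has the other). Origin at its centre, 4 mm above the worktop; x across its 68 mm width, y along its length, z thickness. Either edge or face may go up.
- offcut: A narrower strip of the same material, 140 x 40 x 8 mm, flat on the worktop. Not used; leave it where it is. Origin at its centre.
- hold_bar (a joint): Angle in rad of the hold-down bar on its hinge, which lies along the deck's x: 0 when down across the deck, its rubber cord on a properly laid third strip; it starts open at 1.6 to 1.8, standing up beside the left rail and leaning a little outward (stop at 1.9). Friction hinge: it stays at any angle; about 0.14 N m to move it, plus up to 0.1 N m for its weight.
- bar_hinge (a point): Point on the hinge axis of the bar: in the deck's frame at x = 128, y = 83, z = 19.5 mm. From here the steel bar, 16 mm wide, 5 mm thick (2 mm towards the deck, 3 mm away from it) and 178 mm long, reaches towards deck -y when down and, at angle q, along (-cos q) y + (sin q) z of the deck.
- bar_end (a point): Foot of the round black knob (18 mm across, 12 mm high) on the outer face of the bar, 168 mm from the hinge.
- sample_cup: Open specimen cup, 43 mm across, 40 mm high, under the gutter's spout at the front right of the stand. Leave it there. Origin under its centre.
- slide_box: Card box of microscope slides, 52 x 78 x 26 mm, behind the strips. Bystander; origin under its centre.
- marker_pen: Marker pen 135 mm long lying behind the strips. Bystander; origin under its middle.
- timer: Small upright timer, 34 x 68 x 62 mm, towards the back. Bystander; origin under its centre.
- wash_bottle: Squeeze bottle with a bent nozzle, 188 mm high, towards the back left. Bystander; origin under its centre.
- reagent_std: Small brown bottle with black cap, 30 mm across, 63 mm high, towards the back. Bystander; origin under its centre.

How it is judged:
On the way, in this order (a step that is already met when the one before it is completed fails the run):
1. the second strip lies lapped over the first with its lower edge square on the second line (x of course_2 in the frame of deck between 0.0701 and 0.0781 m and y of course_2 in the frame of deck between -0.009 and 0.009 m and z of course_2 in the frame of deck between 0.0077 and 0.0137 m and angle between the y axis of course_2 and the y axis of deck, either way round below 0.05 rad and angle between the z axis of course_2 and the z axis of deck, either way round between 0.13 and 0.27 rad), for 0.2 s.
2. the third strip lies lapped over the second with its lower edge square on the third line (x of course_3 in the frame of deck between 0.1101 and 0.1181 m and y of course_3 in the frame of deck between -0.009 and 0.009 m and z of course_3 in the frame of deck between 0.0077 and 0.0137 m and angle between the y axis of course_3 and the y axis of deck, either way round below 0.05 rad and angle between the z axis of course_3 and the z axis of deck, either way round between 0.13 and 0.27 rad), for 0.2 s.
At the end, for the whole second after the job is handed in: Strips 2 and 3 lie at rest, each with its lower edge within 4 mm of its line and within 0.05 rad of square, lapped on the strip below (centre 10.7 mm off the deck within 3 mm, face 0.13 to 0.27 rad flatter than it); the hold-down bar is down within 0.06 rad (all of step 1 and all of step 2 and linear speed of each of course_2, course_3 below 0.01 m/s and value of joint hold_bar below 0.06 rad); the robot touches nothing.
It fails at once if the second strip is lifted off the slope (z of course_2 in the frame of deck above 0.035 m).
It fails at once if the offcut or a bystander is shifted by more than 40 mm or knocked over (distance of any of offcut, sample_cup, slide_box, marker_pen, timer, wash_bottle, reagent_std from where it was at the start of the episode above 0.04 m or angle between any of offcut, sample_cup, slide_box, marker_pen, timer, wash_bottle, reagent_std's own z axis and vertical above 0.6 rad).
It also fails if it takes over 70 s, if anything falls off the work surface, if the arm or the gripper's body presses on something with over 40 N, if the wrist force passes 120 N, or if a joint passes its speed limit or range.

## Working session

There is one attempt and no reset: what is moved stays moved. The work goes in short steps, Python scripts to look and compute and a shell command to move; the robot and the scene stay as the last step left them, time stands still between calls to the robot, and variables do not carry over. Pictures are saved under pics/ and viewed, at most 10 in all, crops included, and the job is handed in when it is done.

```bash
mkdir -p pics; ls; python3 - <<'E'
from station import ctrl, optics
import cv2,numpy as np
o=ctrl.get_obs(); print({k:np.round(v,4).tolist() for k,v in o.items()})
for n in("scene","top","wrist"):
    im,d=optics.get_image(n); cv2.imwrite(f"pics/{n}0.png",im[...,::-1]); np.save(f"pics/{n}0.npy",d)
    p=optics.camera_params(n); print(n,{k:np.round(v,4).tolist() for k,v in p.items()})
a=[cv2.imread(f"pics/{n}0.png") for n in("scene","top")]
E
```

```text
pics
{'t': 0.0, 'q': [1.198, 0.0534, 1.6143, 0.0, 1.476, -0.119], 'dq': [-0.0002, 0.0006, -0.0015, -0.0006, -0.0016, 0.0001], 'effort': [-0.0005, -39.3677, -37.018, -0.0002, 0.0071, 0.0], 'tool_pos': [0.1567, 0.6044, 0.2301], 'tool_rot': [-0.3975, -3.1158, 0.0032], 'contact_force': [-0.1441, -0.2027, -0.8451], 'wrist_torque': [0.0387, -0.0161, 0.0449], 'grip_force': 0.0, 'opening': 0.0857}
scene {'mtx': [[515.6236, 0.0, 322.0483], [0.0, 515.6236, 207.135], [0.0, 0.0, 1.0]], 'extrinsics': [[0.7964, -0.3735, 0.4756, 0.0842], [-0.6047, -0.4783, 0.6369, -0.8689], [-0.0104, -0.7948, -0.6067, 0.7675], [0.0, 0.0, 0.0, 1.0]]}
top {'mtx': [[444.9725, 0.0, 325.7647], [0.0, 444.9725, 201.9984], [0.0, 0.0, 1.0]], 'extrinsics': [[-0.0057, -0.9959, 0.0898, 0.4904], [-0.9998, 0.0037, -0.022, -0.1764], [0.0216, -0.0899, -0.9957, 1.1902], [0.0, 0.0, 0.0, 1.0]]}
wrist {'mtx': [[314.9401, 0.0, 317.8872], [0.0, 314.9401, 201.039], [0.0, 0.0, 1.0]], 'tool_from_camera': [[-0.0003, -0.9533, -0.3019, 0.0765], [1.0, -0.0001, -0.0005, 0.0], [0.0004, -0.3019, 0.9533, -0.1427], [0.0, 0.0, 0.0, 1.0]]}
```

View pics/top0.png

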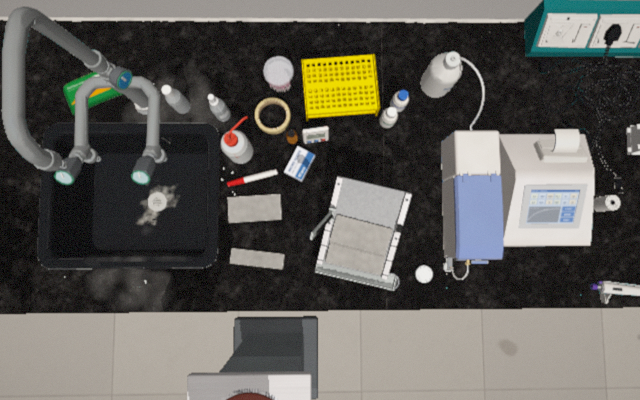

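View pics/scene0.png

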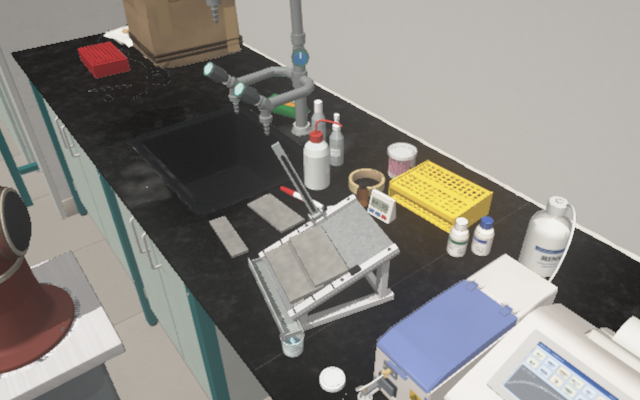

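The top view shows the stand between pixels (340,180), (409,191), (397,287) and (317,272). The wide strip is at about (254,208), the offcut at about (257,259), and the bar leans left at about (320,225). In the scene view, course_2 lies high between the rails around (310,250) and the bar stands up at about (295,175).

```bash
cat > h.py <<'E'
from station import ctrl, optics
import cv2, numpy as np
from scipy.spatial.transform import Rotation as R
np.set_printoptions(precision=4,suppress=True)
def cam(n,obs=None):
    p=optics.camera_params(n)
    if n!="wrist": return p["mtx"],p["extrinsics"]
    T=np.eye(4);T[:3,:3]=R.from_rotvec(obs["tool_rot"]).as_matrix();T[:3,3]=obs["tool_pos"]
    return p["mtx"],T@p["tool_from_camera"]
def ray(K,E,uv):
    d=E[:3,:3]@np.linalg.solve(K,[uv[0],uv[1],1.]);return E[:3,3],d
def dep(K,E,D,uv,r=2):
    u,v=np.round(uv).astype(int);w=D[v-r:v+r+1,u-r:u+r+1];z=np.median(w[w>0]);c,d=ray(K,E,uv);return c+d*z
def tri(views):  # [(K,E,uv)..] least squares, returns point, residual
    A=np.zeros((3,3));b=np.zeros(3);rs=[]
    for K,E,uv in views:
        c,d=ray(K,E,uv);d=d/np.linalg.norm(d);P=np.eye(3)-np.outer(d,d);A+=P;b+=P@c;rs.append((P,c))
    x=np.linalg.solve(A,b);return x,[np.linalg.norm(P@(x-c)) for P,c in rs]
def snap(n,name):
    o=ctrl.get_obs();im,D=optics.get_image(n);cv2.imwrite(f"pics/{name}.png",im[...,::-1]);K,E=cam(n,o);np.savez(f"pics/{name}.npz",K=K,E=E,D=D)
    return im,D,K,E
def load(name):
    z=np.load(f"pics/{name}.npz");return z["K"],z["E"],z["D"]
def delta(p,toolx=None):
    """tool-axis shifts (mm) to p from the present pose, and roll so tool y lies along world dir `toolx` angle (mod pi)"""
    o=ctrl.get_obs();M=R.from_rotvec(o["tool_rot"]).as_matrix()
    d=M.T@(np.array(p)-o["tool_pos"])*1000
    y=np.arctan2(M[1,1],M[0,1]);r=None
    if toolx is not None: r=-((toolx-y+np.pi/2)%np.pi-np.pi/2)
    return d,r
E
python3 - <<'E'
from h import *
D=np.load("pics/top0.npy");K,E=cam("top")
for n,uv in dict(pTL=(343,184),pTR=(405,195),pBR=(393,283),pBL=(321,268),c3=(254,208),off=(257,259),bar=(322,224),bottle=(240,147),cup=(392,283)).items(): print(n,dep(K,E,D,uv))
o=ctrl.get_obs();print(R.from_rotvec(o["tool_rot"]).as_matrix())
im=cv2.imread("pics/top0.png")[165:300,220:420];cv2.imwrite("pics/topc.png",cv2.resize(im,None,fx=4,fy=4,interpolation=cv2.INTER_CUBIC))
E
```

```text
pTL [ 0.6283 -0.241   0.1381]
pTR [ 0.6001 -0.3865  0.1502]
pBR [ 0.386  -0.3713  0.0494]
pBL [ 0.4251 -0.1885  0.0493]
c3 [ 0.5818 -0.0117  0.0077]
off [ 0.4473 -0.0208  0.0081]
bar [ 0.5294 -0.1892  0.2305]
bottle [0.7221 0.0079 0.1198]
cup [ 0.3861 -0.3686  0.0503]
[[-0.968   0.2511 -0.0006]
 [ 0.2511  0.968  -0.0015]
 [ 0.0002 -0.0016 -1.    ]]
```

View pics/topc.png

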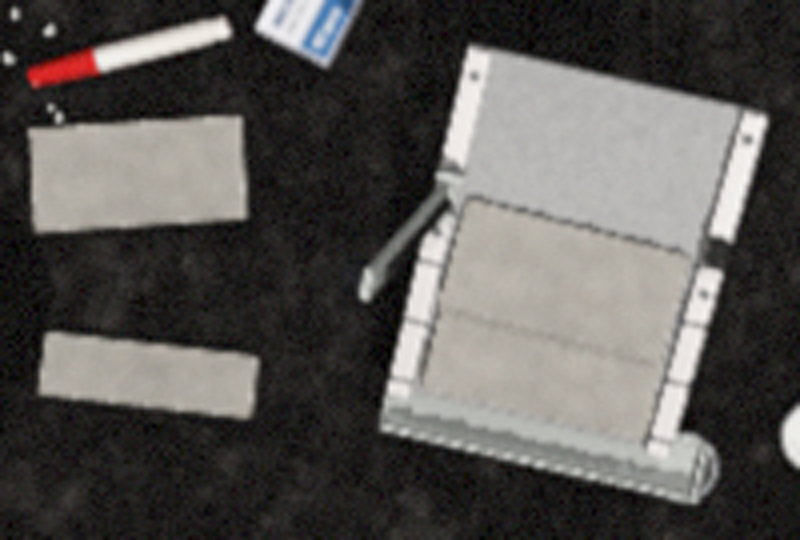

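Deck yaw is about -0.24 rad, and the tool's y already lies nearly along the deck's y. Next I bring the wrist camera over the stand.

```bash
python3 -m handwheel '[{"tx":-30,"ty":-18,"tz":-18},{"tx":-30,"ty":-18,"tz":-18},{"tx":-30,"ty":-18,"tz":-18},{"tx":-30,"ty":-18,"tz":-18},{"tx":-30,"ty":-18,"tz":-18},{"tx":-30,"ty":-18,"tz":-18},{"tx":-30,"ty":-18,"tz":-18},{"tx":-30,"ty":-18,"tz":-18},{"tx":-30,"ty":-18,"tz":-18},{"tx":-30,"ty":-18,"tz":-18},{"tx":-30,"ty":-18},{"tx":-30,"ty":-18}]'
python3 -m handwheel '[{"tx":-12,"ty":-38},{"tx":-12,"ty":-38},{"tx":-12,"ty":-38},{"tx":-12,"ty":-38},{"tx":-12,"ty":-38},{"tx":-12,"ty":-38},{"tx":-12,"ty":-38},{"tx":-12,"ty":-38},{"tx":-12,"ty":-38},{"tx":-12,"ty":-38},{"tx":-12,"ty":-38},{"tx":-12,"ty":-38}]'
python3 -m handwheel '[{"tx":-12,"ty":-38},{"tx":-12,"ty":-38},{},{}]'
python3 -c "
from h import *
snap('wrist','w1')"
```

```text
$[0]: bad value
$[0]: bad value
$[0]: bad value
```

View pics/w1.png

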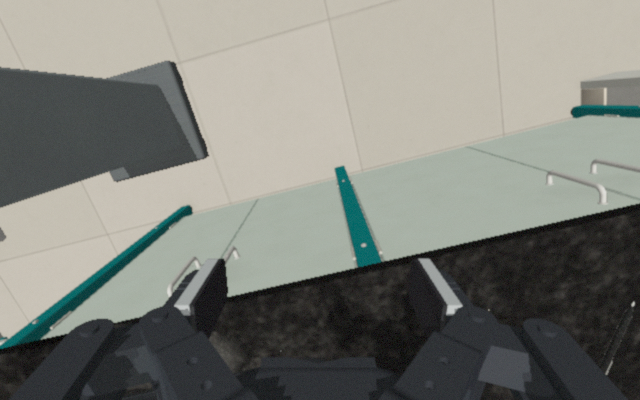

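That picture shows only the floor and cabinet fronts, with the two fingers at (215,290) and (435,290), because the moves were refused. I will retry with all keys given.

```bash
python3 -m handwheel '[{"tx":-30,"ty":-18,"tz":-18,"roll":0},{"tx":-30,"ty":-18,"tz":-18,"roll":0},{"tx":-30,"ty":-18,"tz":-18,"roll":0},{"tx":-30,"ty":-18,"tz":-18,"roll":0},{"tx":-30,"ty":-18,"tz":-18,"roll":0},{"tx":-30,"ty":-18,"tz":-18,"roll":0},{"tx":-30,"ty":-18,"tz":-18,"roll":0},{"tx":-30,"ty":-18,"tz":-18,"roll":0},{"tx":-30,"ty":-18,"tz":-18,"roll":0},{"tx":-30,"ty":-18,"tz":-18,"roll":0},{"tx":-30,"ty":-18,"tz":0,"roll":0},{"tx":-30,"ty":-18,"tz":0,"roll":0}]'
```

```text
t: 1.2
tool_pos: [0.4524, 0.3043, 0.4133]
tool_rot: [0.397, 3.113, 0.003]
contact_force: [-0.7, 0.4, -0.2]
opening: 0.0853
grip_force: 0.0
```

```bash
python3 -m handwheel '[{"tx":-11,"ty":-38,"tz":0,"roll":0},{"tx":-11,"ty":-38,"tz":0,"roll":0},{"tx":-11,"ty":-38,"tz":0,"roll":0},{"tx":-11,"ty":-38,"tz":0,"roll":0},{"tx":-11,"ty":-38,"tz":0,"roll":0},{"tx":-11,"ty":-38,"tz":0,"roll":0},{"tx":-11,"ty":-38,"tz":0,"roll":0},{"tx":-11,"ty":-38,"tz":0,"roll":0},{"tx":-11,"ty":-38,"tz":0,"roll":0},{"tx":-11,"ty":-38,"tz":0,"roll":0},{"tx":-11,"ty":-38,"tz":0,"roll":0},{"tx":-11,"ty":-38,"tz":0,"roll":0}]' | head -2
python3 -m handwheel '[{"tx":-11,"ty":-38,"tz":0,"roll":0},{"tx":-11,"ty":-38,"tz":0,"roll":0},{"tx":-11,"ty":-38,"tz":0,"roll":0},{"tx":0,"ty":0,"tz":40,"roll":0},{"tx":0,"ty":0,"tz":40,"roll":0},{"tx":0,"ty":0,"tz":35,"roll":0},{"tx":0,"ty":0,"tz":0,"roll":0},{"tx":0,"ty":0,"tz":0,"roll":0}]'
python3 -c "
from h import *
snap('wrist','w2')
im=cv2.imread('pics/w2.png');cv2.imwrite('pics/w2b.png',cv2.resize(im[:,70:570],None,fx=1.5,fy=1.5,interpolation=cv2.INTER_CUBIC))"
```

```text
t: 2.2
tool_pos: [0.4639, -0.171, 0.4113]
t: 2.87
tool_pos: [0.4667, -0.2869, 0.2939]
tool_rot: [-0.397, -3.112, -0.004]
contact_force: [-0.2, -0.4, 0.8]
opening: 0.0854
grip_force: 0.0
```

View pics/w2b.png

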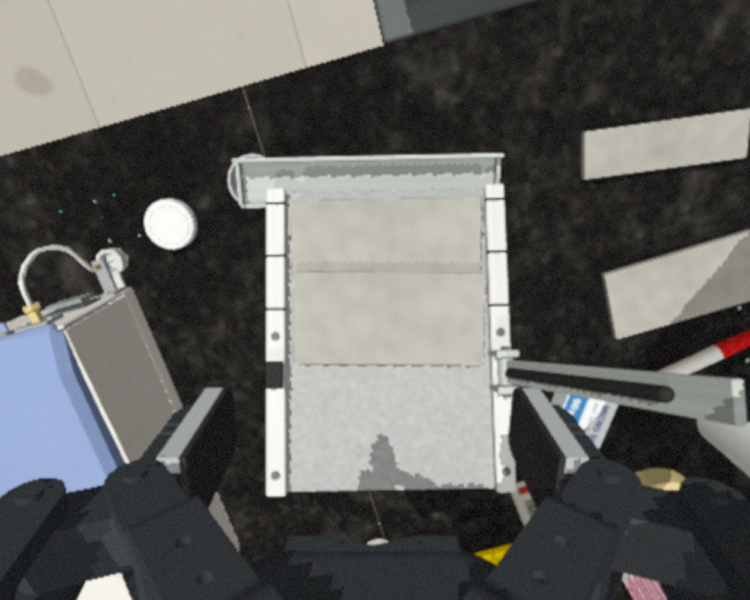

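The wrist view shows the deck with its low side up. The rail lines are at about y=203/255/309 on the left and 199/250/304 on the right. Course_2's upper edge is at about y=364 and its lower edge at y=268. The bar runs from (510,370) to (735,400). The fingertips are thin. I will enlarge this for accurate pixels.

```bash
python3 -c "
from h import *
im=cv2.imread('pics/w2.png');cv2.imwrite('pics/w2c.png',cv2.resize(im[118:263,236:430],None,fx=4,fy=4,interpolation=cv2.INTER_CUBIC))"
```

```text
(no output)
```

View pics/w2c.png

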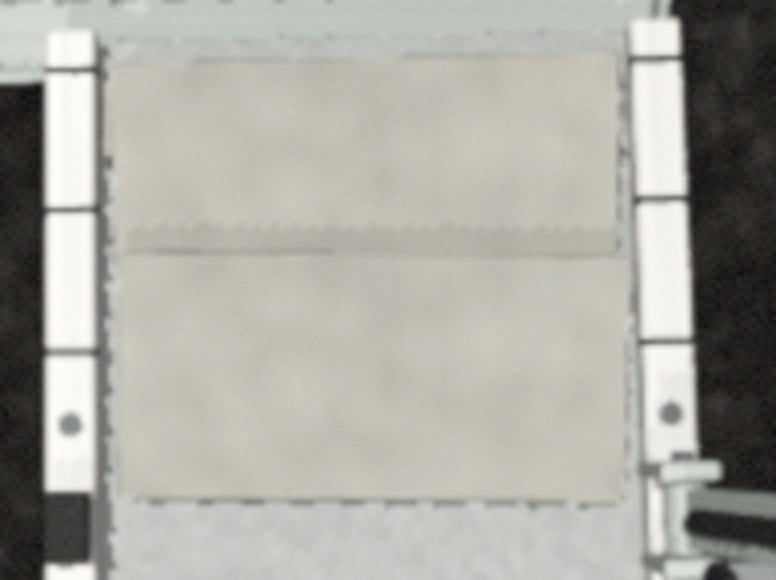

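```bash
cat > fit.py <<'E'
from h import *
from scipy.optimize import least_squares
def deckT(p): # x,y,z,yaw
    T=np.eye(4);T[:3,:3]=(R.from_euler('z',p[3])*R.from_euler('y',-0.384)).as_matrix();T[:3,3]=p[:3];return T
def proj(K,E,P):
    c=(np.c_[P,np.ones(len(P))]@np.linalg.inv(E).T)[:,:3];q=c@K.T;return q[:,:2]/q[:,2:]
def tf(T,P): return np.asarray(P)@T[:3,:3].T+T[:3,3]
def strip_corners(s,z=None): # s: x,y,yaw in deck; top-face corners order lower -y, lower +y, upper +y, upper -y
    M=(R.from_euler('z',s[2])*R.from_euler('y',0.20)).as_matrix()
    return np.array([[-.034,-.07,.004],[-.034,.07,.004],[.034,.07,.004],[.034,-.07,.004]])@M.T+[s[0],s[1],0.0107 if z is None else z]
def fitstrip(K,E,T,uv):
    f=lambda s:(proj(K,E,tf(T,strip_corners(s)))-uv).ravel();r=least_squares(f,[.085,0,0]);return r.x,f(r.x)
E
python3 - <<'E'
from fit import *
K,E,D=load('w2');off=np.array([236,118])
L=np.array([[45,70],[96,71],[45,209],[97,211],[44,352],[97,352],[631,58],[681,58],[636,199],[688,199],[640,342],[692,341]])
uv=(L+.5)/4-.5+off
P=[];
for y in((-.09,-.076),(.076,.09)):
    for x in(0,.04,.08): P+=[[x,y[0],.01],[x,y[1],.01]]
P=np.array(P)
f=lambda p:(proj(K,E,tf(deckT(p),P))-uv).ravel()
r=least_squares(f,[.45,-.29,.05,-.24]);print(r.x,r.fun.reshape(-1,2))
d=np.median([ (dep(K,E,D,u,1)-tf(deckT(r.x),[q])[0]) for u,q in zip(uv,P)],0);print('depth diff',d)
np.save('deck.npy',r.x);T=deckT(r.x)
c=np.array([[126,250],[631,256],[624,498],[118,499]]);cu=(c+.5)/4-.5+off
print(fitstrip(K,E,T,cu))
# check height in depth images: plate points
for u in [(310,262+18),(360,262+25),(330,222)]:
    print('deck coords',(T[:3,:3].T@(dep(K,E,D,u)-T[:3,3]))*1000)
Dt=np.load("pics/top0.npy");Kt,Et=cam("top")
for u in [(350,205),(385,210),(370,190)]: print('top',(T[:3,:3].T@(dep(Kt,Et,Dt,u)-T[:3,3]))*1000)
# cross-check line1..3 in the top crop
print(proj(Kt,Et,tf(T,P))[[0,1,4,5,6,7,10,11]]*4-np.array([220,165])*4)
E
```

```text
[ 0.4317 -0.2675  0.0642 -0.2356] [[ 0.1599  0.2241]
 [-0.2635 -0.2603]
 [ 0.1373  0.3149]
 [-0.4217 -0.4166]
 [ 0.3642  0.0586]
 [-0.3282 -0.1697]
 [ 0.0509  0.4398]
 [-0.0796  0.2045]
 [ 0.1396  0.0658]
 [-0.3756 -0.1664]
 [ 0.5035 -0.1533]
 [ 0.1057 -0.1325]]
depth diff [ 0.0003 -0.0001 -0.0027]
(array([ 0.088 ,  0.0013, -0.0272]), array([-2.0563,  0.1878,  0.9621, -0.2116,  0.4597,  0.7233,  0.6534,
       -0.7491]))
deck coords [164.1232 -21.4094   0.508 ]
deck coords [172.7661  34.3803   0.5163]
deck coords [99.8244  1.9783 12.2109]
top [152.5528  43.2521   0.0014]
top [160.427  -41.4564  -0.0644]
top [200.3019   5.836    0.4755]
[[670.5177 441.5281]
 [648.633  436.3833]
 [704.5379 325.419 ]
 [682.1899 320.1646]
 [411.0115 380.5222]
 [389.1238 375.3767]
 [439.5387 263.1135]
 [417.1878 257.8585]]
```

```bash
python3 - <<'E'
from fit import *
K,E,D=load('w2');p=optics.camera_params('wrist');C=p['tool_from_camera']
m=(D>0)&(D<.2)
v,u=np.nonzero(m);z=D[m];pts=np.c_[(u-K[0,2])/K[0,0]*z,(v-K[1,2])/K[1,1]*z,z]@C[:3,:3].T+C[:3,3]
pts*=1000
for s in(-1,1):
    q=pts[s*pts[:,1]>30]
    for z0 in range(-60,2,6):
        w=q[(q[:,2]>=z0)&(q[:,2]<z0+6)]
        if len(w): print(s,z0,len(w),'x',np.percentile(w[:,0],[1,99]),'y',np.percentile(w[:,1],[1,99]))
    print('max z',np.percentile(q[:,2],[99,99.8,100]))
E
```

```text
-1 -60 672 x [ 5.1887 13.0648] y [-70.4285 -42.3486]
-1 -54 495 x [-1.0226 11.2368] y [-53.3373 -42.4327]
-1 -48 519 x [-8.7573 10.7491] y [-56.1227 -42.3267]
-1 -42 553 x [-11.7276  10.5821] y [-56.4069 -42.4724]
-1 -36 485 x [-11.8482  10.5969] y [-56.1877 -42.4882]
-1 -30 426 x [-11.7137  10.4718] y [-56.2308 -42.5807]
-1 -24 339 x [-11.5149  10.4559] y [-55.0742 -42.5176]
-1 -18 151 x [-11.2575  10.1404] y [-48.6725 -42.5985]
max z [-17.8655 -14.2383 -12.3095]
1 -60 669 x [ 5.1364 12.964 ] y [42.36   70.3306]
1 -54 508 x [-1.1152 11.2575] y [42.1214 52.7534]
1 -48 518 x [-9.0113 10.7056] y [42.0528 55.8199]
1 -42 550 x [-11.8436  10.5327] y [42.108  55.8318]
1 -36 487 x [-11.608   10.5735] y [42.0865 55.9141]
1 -30 424 x [-11.5442  10.5381] y [42.1086 55.6139]
1 -24 350 x [-11.674   10.5699] y [42.0539 54.8583]
1 -18 144 x [-11.2576  10.094 ] y [42.0867 48.2176]
1 -6 115 x [-12.9299  -5.0249] y [122.1815 127.7761]
1 0 770 x [-14.8997   1.6663] y [121.3368 138.3786]
max z [31.6283 36.1917 38.7778]
```

```bash
python3 - <<'E'
from fit import *
K,E,D=load('w2');T=deckT(np.load('deck.npy'))
print('q',ctrl.get_obs()['q'])
m=(D>0)&(D<.45);v,u=np.nonzero(m);z=D[m]
P=np.c_[(u-K[0,2])/K[0,0]*z,(v-K[1,2])/K[1,1]*z,z]@E[:3,:3].T+E[:3,3]
Q=(P-T[:3,3])@T[:3,:3]
b=Q[(abs(Q[:,0]-.128)<.012)&(Q[:,2]>.06)&(Q[:,1]>.06)&(Q[:,1]<.16)&(u>400)]
print(len(b))
for z0 in np.arange(.06,.2,.02):
    w=b[(b[:,2]>z0)&(b[:,2]<z0+.02)]
    if len(w): print(z0,len(w),np.percentile(w[:,1],[2,50,98])*1000, np.median(w[:,2]))
Kt,Et=cam("top")
c=np.array([[30,128],[243,116],[247,218],[35,233]]);c=(c+.5)/4-.5+[220,165]
X=[]
for uv in c:
    o,d=ray(Kt,Et,uv);X.append(o+d*(.008-o[2])/d[2])
X=np.array(X);print(X,'centre',X.mean(0),'yaw of long',np.arctan2(*(X[1]-X[0]+X[2]-X[3])[[1,0]]),np.linalg.norm(X[1]-X[0]),np.linalg.norm(X[2]-X[1]))
E
```

```text
q [-0.6868 -0.1595  1.708  -0.      1.5926 -2.0039]
4297
0.06 199 [82.4926 88.1275 91.3957] 0.07024371321322455
0.08 252 [85.7838 91.9137 95.2756] 0.0906330735618903
0.1 320 [89.3821 95.3984 99.0056] 0.11050022773603904
0.12000000000000001 403 [ 93.0874  99.2039 102.636 ] 0.13063226333813024
0.14 538 [ 96.6465 102.7874 106.5053] 0.15079611906011595
0.16000000000000003 843 [100.3763 107.4686 109.9837] 0.17103170526672049
0.18000000000000002 1503 [109.1837 112.3594 126.9147] 0.19116242895169178
[[ 0.6124  0.0597  0.008 ]
 [ 0.62   -0.0815  0.008 ]
 [ 0.5519 -0.0844  0.008 ]
 [ 0.5426  0.0554  0.008 ]] centre [ 0.5817 -0.0127  0.008 ] yaw of long -1.5109871565113835 0.14144901110556218 0.0681194922172597
```

```bash
cat >> fit.py <<'E'
T=deckT(np.load('deck.npy')) if __import__('os').path.exists('deck.npy') else None
def hw(h,y,z):
    yaw=np.load('deck.npy')[3];return T[:3,3]*[1,1,0]+np.array([h*np.cos(yaw)-y*np.sin(yaw),h*np.sin(yaw)+y*np.cos(yaw),z])
def where():
    o=ctrl.get_obs();yaw=np.load('deck.npy')[3];d=o['tool_pos']-T[:3,3];return np.array([d[0]*np.cos(yaw)+d[1]*np.sin(yaw),-d[0]*np.sin(yaw)+d[1]*np.cos(yaw),o['tool_pos'][2]])
E
python3 -m handwheel '[{"tx":0,"ty":0,"tz":0,"roll":0.12},{"tx":0,"ty":0,"tz":0,"roll":0.12},{"tx":0,"ty":0,"tz":0,"roll":0.12},{"tx":0,"ty":0,"tz":0,"roll":0.12},{"tx":0,"ty":0,"tz":0,"roll":0.12},{"tx":0,"ty":0,"tz":0,"roll":0.12},{"tx":0,"ty":0,"tz":0,"roll":0.12},{"tx":0,"ty":0,"tz":0,"roll":0.12},{"tx":0,"ty":0,"tz":0,"roll":0.12},{"tx":0,"ty":0,"tz":0,"roll":0.12},{"tx":0,"ty":0,"tz":0,"roll":0.12},{"tx":0,"ty":0,"tz":0,"roll":0.12}]' | head -1
python3 - <<'E'
from fit import *
print(where(),delta(hw(.080,-.025,.16),np.load('deck.npy')[3]))
E
```

```text
t: 3.92
[ 0.0415 -0.0117  0.3017] (array([-16.7173,  35.9137, 141.9754]), np.float64(0.10732640931895987))
```

```bash
python3 -m handwheel '[{"tx":0,"ty":0,"tz":0,"roll":0.107},{"tx":-13,"ty":36,"tz":0,"roll":0},{"tx":0,"ty":0,"tz":38,"roll":0},{"tx":0,"ty":0,"tz":38,"roll":0},{"tx":0,"ty":0,"tz":38,"roll":0},{"tx":0,"ty":0,"tz":38,"roll":0},{"tx":0,"ty":0,"tz":30,"roll":0},{"tx":0,"ty":0,"tz":0,"roll":0},{"tx":15,"ty":0,"tz":0,"roll":0},{"tx":15,"ty":0,"tz":0,"roll":0},{"tx":0,"ty":0,"tz":0,"roll":0}]' 85
python3 - <<'E'
from fit import *
print(where(),delta(hw(.078,.005,.104),np.load('deck.npy')[3]))
E
```

```text
t: 4.83
tool_pos: [0.5098, -0.2781, 0.1191]
tool_rot: [2.454, 1.951, 0.005]
contact_force: [-0.3, -0.7, 0.6]
opening: 0.0854
grip_force: 0.0
[0.0784 0.0079 0.1191] (array([-2.8574, -0.547 , 15.0703]), np.float64(0.008083923599600862))
```

```bash
python3 -m handwheel '[{"tx":0,"ty":0,"tz":6,"roll":0.008},{"tx":0,"ty":0,"tz":5,"roll":0},{"tx":0,"ty":0,"tz":2,"roll":0},{"tx":0,"ty":0,"tz":0,"roll":0},{"tx":0,"ty":0,"tz":0,"roll":0}]' 
python3 -m handwheel '[{"tx":0,"ty":0,"tz":1,"roll":0},{"tx":0,"ty":0,"tz":0.5,"roll":0},{"tx":0,"ty":0,"tz":0,"roll":0},{"tx":0,"ty":0,"tz":0,"roll":0}]' 
python3 - <<'E'
from fit import *
print(where())
E
```

```text
t: 5.25
tool_pos: [0.5074, -0.2796, 0.1026]
tool_rot: [2.469, 1.941, 0.002]
contact_force: [-0.5, 3.2, 5.0]
opening: 0.085
grip_force: 2.6
t: 5.58
tool_pos: [0.5076, -0.2796, 0.1024]
tool_rot: [2.468, 1.941, 0.002]
contact_force: [-3.4, 4.4, 11.8]
opening: 0.0848
grip_force: 6.2
[0.0766 0.0059 0.1024]
```

```bash
python3 -m handwheel '[{"tx":0,"ty":0,"tz":-3,"roll":0},{"tx":0,"ty":-2.5,"tz":1,"roll":0},{"tx":0,"ty":-2.5,"tz":1,"roll":0},{"tx":0,"ty":-2.5,"tz":1,"roll":0},{"tx":0,"ty":0,"tz":0,"roll":0}]' 
python3 -m handwheel '[{"tx":0,"ty":-2.5,"tz":1,"roll":0},{"tx":0,"ty":-2.5,"tz":1,"roll":0},{"tx":0,"ty":-2,"tz":0.8,"roll":0},{"tx":0,"ty":-2,"tz":0.8,"roll":0},{"tx":0,"ty":-2,"tz":0.8,"roll":0},{"tx":0,"ty":0,"tz":0,"roll":0},{"tx":0,"ty":0,"tz":0,"roll":0}]' 
python3 - <<'E'
from fit import *
print(where())
snap('wrist','w3');snap('top','t3')
E
```

```text
t: 6.0
tool_pos: [0.4988, -0.2776, 0.0994]
tool_rot: [-2.47, -1.941, 0.0]
contact_force: [0.7, 0.2, 1.5]
opening: 0.085
grip_force: 0.7
t: 6.58
tool_pos: [0.4882, -0.2747, 0.0951]
tool_rot: [-2.469, -1.941, 0.001]
contact_force: [-0.4, -0.3, 0.4]
opening: 0.0851
grip_force: 0.2
[0.0566 0.0062 0.0951]
```

```bash
python3 -m handwheel '[{"tx":0,"ty":-1,"tz":0.4,"roll":0},{"tx":0,"ty":0,"tz":0,"roll":0},{"tx":0,"ty":2,"tz":-1,"roll":0},{"tx":-20,"ty":0,"tz":-20,"roll":0},{"tx":-20,"ty":0,"tz":-40,"roll":0},{"tx":0,"ty":0,"tz":-40,"roll":0},{"tx":0,"ty":0,"tz":-40,"roll":0},{"tx":0,"ty":0,"tz":-40,"roll":0},{"tx":0,"ty":0,"tz":0,"roll":0},{"tx":0,"ty":0,"tz":0,"roll":0}]'
python3 - <<'E'
from fit import *
print(where())
im,D,K,E=snap('wrist','w4')
print(np.c_[proj(K,E,tf(T,strip_corners([.0741,0,0]))), proj(K,E,tf(T,[[.04,-.076,.01],[.04,.076,.01],[.08,.076,.01],[.08,-.076,.01]]))])
im=cv2.imread('pics/w4.png');cv2.imwrite('pics/w4b.png',cv2.resize(im,(800,500),interpolation=cv2.INTER_CUBIC))
E
```

```text
t: 7.52
tool_pos: [0.482, -0.314, 0.2777]
tool_rot: [2.464, 1.937, 0.002]
contact_force: [-0.6, 0.8, -0.9]
opening: 0.0851
grip_force: 0.0
[ 0.0598 -0.0334  0.2777]
[[289.1997 211.1544 292.6719 212.84  ]
 [284.6698  71.3862 288.4235  65.7004]
 [357.1155  70.0445 327.1165  63.9526]
 [352.3439 214.8862 326.2161 217.4548]]
```

View pics/w4b.png

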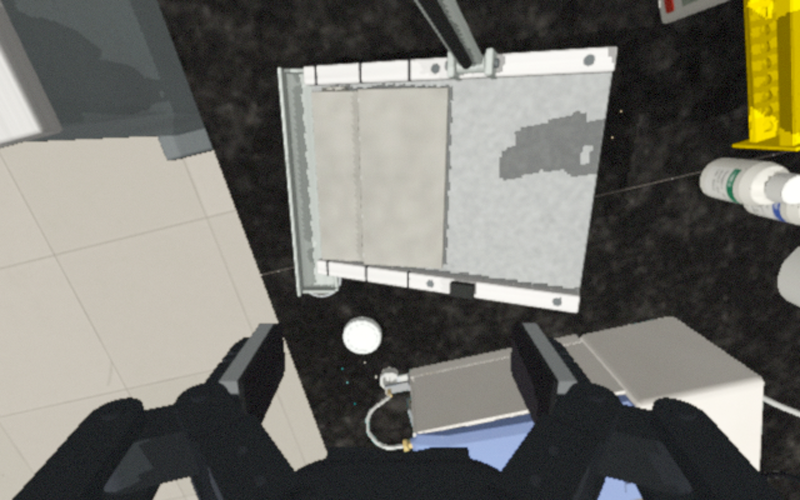

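The strip now lies with its lower edge at about x=360 and its upper edge at (449,86) to (444,266). That is close to target, perhaps 1–2 mm high. The rail lines match my deck fit. I will measure the edge by code.

```bash
python3 - <<'E'
from fit import *
K,E,D=load('w4');im=cv2.GaussianBlur(cv2.imread('pics/w4.png'),(3,3),0).astype(float)
rb=im[...,2]-im[...,0];g=im.mean(2)
def atz(uv,n0,xz): # intersect ray with strip face plane / return deck coords
    o,d=ray(K,E,uv);o=T[:3,:3].T@(o-T[:3,3]);d=T[:3,:3].T@d;n=np.array([np.sin(.2),0,np.cos(.2)]);return o+d*(n@(np.array(xz)-o))/(n@d)
P0=[.0741,0,.0107]+np.array([np.sin(.2),0,np.cos(.2)])*.004
for v in range(80,210,12):
    r=rb[v-2:v+3].mean(0);gg=g[v-2:v+3].mean(0)
    du=np.gradient(r)[342:372];u=342+np.argmin(du);dark=278+np.argmin(gg[278:300])
    print(v,u,dark,'upper',atz((u,v),0,P0)[:2]*1000,'lower',atz((dark,v),0,P0)[:2]*1000)
print(np.round(rb[140,335:375]),np.round(g[140,275:302]))
E
```

```text
80 358 284 upper [109.2988  61.5444] lower [40.6572 62.413 ]
92 358 285 upper [109.667   51.1675] lower [41.243  51.6171]
104 357 286 upper [109.132   40.5639] lower [41.8416 40.5876]
116 357 286 upper [109.5068  29.7196] lower [41.4571 29.3109]
128 357 286 upper [109.8899  18.6327] lower [41.0636 17.7716]
140 356 285 upper [109.3391   7.2769] lower [39.6397  5.941 ]
152 356 288 upper [109.7293  -4.3271] lower [42.3122 -6.0784]
164 356 288 upper [110.1286 -16.2   ] lower [ 41.9153 -18.4473]
176 355 287 upper [109.561  -28.3902] lower [ 40.4518 -31.1603]
188 354 289 upper [108.9793 -40.8839] lower [ 42.161  -44.0508]
200 354 288 upper [109.3844 -53.6378] lower [ 40.665  -57.4094]
[13. 14. 14. 13. 13. 13. 13. 12. 12. 13. 13. 14. 13. 12. 12. 12. 12. 13.
 12. 12. 11.  8.  4.  2.  2.  2.  3.  2.  1.  1.  1.  1.  2.  1.  1.  2.
  2.  2.  2.  2.] [191. 191. 189. 188. 188. 186. 184. 180. 175. 173. 172. 173. 177. 185.
 190. 189. 188. 188. 188. 187. 187. 187. 188. 187. 187. 187. 186.]
```

Course 2 is square, with its centre at about x=74.5 mm, so step 1 looks met. Next is course 3.

```bash
python3 - <<'E'
from fit import *
print(where(),ctrl.get_obs()['q'],delta([.5817,-.0127,.28],0.06))
E
```

```text
[ 0.0586 -0.0328  0.2745] [-0.7066 -0.0923  1.6843  0.      1.5472 -0.4687] (array([315.639 ,  27.054 ,  -5.7851]), np.float64(-0.2979665879678288))
```

```bash
python3 -m handwheel '[{"tx":0,"ty":0,"tz":-38,"roll":0},{"tx":0,"ty":0,"tz":-35,"roll":0},{"tx":35,"ty":3,"tz":0,"roll":0},{"tx":35,"ty":3,"tz":0,"roll":0},{"tx":35,"ty":3,"tz":0,"roll":0},{"tx":35,"ty":3,"tz":0,"roll":0},{"tx":35,"ty":3,"tz":0,"roll":0},{"tx":35,"ty":3,"tz":0,"roll":0},{"tx":35,"ty":3,"tz":0,"roll":0},{"tx":35,"ty":3,"tz":0,"roll":0},{"tx":35,"ty":3,"tz":0,"roll":0}]' | head -2
python3 -m handwheel '[{"tx":0,"ty":0,"tz":38,"roll":-0.1},{"tx":0,"ty":0,"tz":38,"roll":-0.1},{"tx":0,"ty":0,"tz":38,"roll":-0.1},{"tx":0,"ty":0,"tz":38,"roll":0},{"tx":0,"ty":0,"tz":0,"roll":0},{"tx":0,"ty":0,"tz":0,"roll":0}]' 85
python3 - <<'E'
from fit import *
im,D,K,E=snap('wrist','w5')
print(where(),delta([.5817,-.0127,.02],0.06))
Kt,Et=cam('top')
hsv=cv2.cvtColor(im,cv2.COLOR_RGB2GRAY)
m=((hsv>125)).astype(np.uint8)*255;m[300:]=0
m=cv2.morphologyEx(m,cv2.MORPH_OPEN,np.ones((5,5)))
for c in cv2.findContours(m,cv2.RETR_EXTERNAL,cv2.CHAIN_APPROX_NONE)[0]:
    if cv2.contourArea(c)>1500:
        r=cv2.minAreaRect(c);print(r);b=cv2.boxPoints(r)
        X=[]
        for uv in b:
            o,d=ray(K,E,uv);X.append(o+d*(.008-o[2])/d[2])
        X=np.array(X);print(X.mean(0),np.linalg.norm(X[1]-X[0]),np.linalg.norm(X[2]-X[1]),[np.arctan2(*(X[i+1]-X[i])[[1,0]]) for i in(0,1)],'depthz',dep(K,E,D,r[0]))
E
```

```text
t: 8.48
tool_pos: [0.5806, -0.011, 0.3432]
t: 8.98
tool_pos: [0.5783, -0.0125, 0.1897]
tool_rot: [-2.146, -2.283, 0.008]
contact_force: [0.4, 0.6, 0.7]
opening: 0.0853
grip_force: 0.0
[0.0853 0.2823 0.1936] (array([  0.0621,   1.5572, 173.5692]), np.float64(0.0016885224375933205))
((618.0, 259.0), (58.0, 42.0), 90.0)
[ 0.9234 -0.0859  0.008 ] 0.04579038701041321 0.07649853218769694 [np.float64(0.06579558152988371), np.float64(-1.214173386604634)] depthz [ 0.9048 -0.077   0.025 ]
((47.5, 242.0), (114.0, 95.0), 90.0)
[ 0.2739 -0.111   0.008 ] 0.10287512426725284 0.14547960298703552 [np.float64(0.06418800772626444), np.float64(-1.7205339438440757)] depthz [-0.5194 -0.5583 -0.8485]
((534.3795166015625, 184.88619995117188), (187.41015625, 130.13961791992188), 56.611488342285156)
[ 0.8099 -0.013   0.008 ] 0.11713930875063763 0.21596098617144205 [np.float64(0.6755394967288143), np.float64(-0.7690394694302675)] depthz [0.7221 0.02   0.1261]
((323.0, 173.5), (129.0, 68.0), 90.0)
[ 0.5825 -0.0117  0.008 ] 0.06726027505038715 0.1388918795333154 [np.float64(0.06177441536672992), np.float64(-1.471916103254498)] depthz [ 0.5823 -0.0073  0.0083]
((197.67930603027344, 172.95172119140625), (40.811805725097656, 130.8914031982422), 3.3664608001708984)
[ 0.4498 -0.0198  0.008 ] 0.14362872439883378 0.04035894022389774 [np.float64(1.4417807035250916), np.float64(0.0052397443366005506)] depthz [ 0.4505 -0.0151  0.0085]
((602.4999389648438, 109.49998474121094), (46.99999237060547, 72.99998474121094), 90.0)
[0.8518 0.0736 0.008 ] 0.06953773424041064 0.04626423999333383 [np.float64(0.06110896594962363), np.float64(-1.2141734389756837)] depthz [0.8183 0.0729 0.0473]
((25.499996185302734, 24.999996185302734), (50.99999237060547, 49.99999237060547), 0.0)
[0.2979 0.1147 0.008 ] 0.043208004652087253 0.04663287650866333 [np.float64(1.3346539023306505), np.float64(0.05884700832183639)] depthz [-0.435   0.2489 -0.8484]
```

View pics/w5.png

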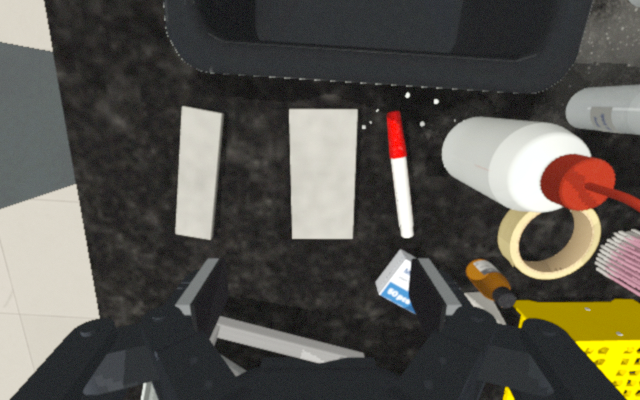

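The view shows course 3 at pixels (323,174) and the offcut at (198,173). The pen and slide box are clear of the fingers' path. Two views agree on a centre of (0.582, -0.012) and a height of 8 mm, so I descend and grip.

```bash
python3 -m handwheel '[{"tx":0,"ty":2,"tz":38,"roll":0},{"tx":0,"ty":0,"tz":38,"roll":0},{"tx":0,"ty":0,"tz":38,"roll":0},{"tx":0,"ty":0,"tz":35,"roll":0},{"tx":0,"ty":0,"tz":20,"roll":0},{"tx":0,"ty":0,"tz":10,"roll":0},{"tx":0,"ty":0,"tz":0,"roll":0},{"tx":0,"ty":0,"tz":0,"roll":0}]' 85
python3 -c "
from fit import *
print(delta([.5823,-.012,-.004],0.0618))"
```

```text
t: 9.7
tool_pos: [0.5854, -0.0133, 0.0179]
tool_rot: [2.149, 2.287, 0.004]
contact_force: [0.2, -0.5, 0.2]
opening: 0.0852
grip_force: 0.0
(array([ 1.4961, -3.0531, 21.9226]), np.float64(6.372083592065536e-05))
```

```bash
python3 -m handwheel '[{"tx":1.5,"ty":-3,"tz":12,"roll":0},{"tx":0,"ty":0,"tz":8,"roll":0},{"tx":0,"ty":0,"tz":2,"roll":0},{"tx":0,"ty":0,"tz":0,"roll":0},{"tx":0,"ty":0,"tz":0,"roll":0}]' 85
python3 -m handwheel '[{"tx":0,"ty":0,"tz":0,"roll":0},{"tx":0,"ty":0,"tz":0,"roll":0},{"tx":0,"ty":0,"tz":0,"roll":0},{"tx":0,"ty":0,"tz":0,"roll":0},{"tx":0,"ty":0,"tz":0,"roll":0},{"tx":0,"ty":0,"tz":0,"roll":0}]' 60 50
```

```text
t: 10.12
tool_pos: [0.58, -0.0115, -0.0066]
tool_rot: [2.151, 2.289, 0.0]
contact_force: [0.0, -0.2, -0.1]
opening: 0.0849
grip_force: 0.0
t: 10.62
tool_pos: [0.581, -0.0117, -0.0056]
tool_rot: [2.15, 2.288, 0.002]
contact_force: [-0.8, 0.6, 4.7]
opening: 0.0662
grip_force: 56.5
```

```bash
python3 -m handwheel '[{"tx":0,"ty":0,"tz":-15,"roll":0},{"tx":0,"ty":0,"tz":-30,"roll":0},{"tx":0,"ty":0,"tz":-38,"roll":0},{"tx":0,"ty":0,"tz":-38,"roll":0},{"tx":0,"ty":0,"tz":-38,"roll":0},{"tx":0,"ty":0,"tz":-38,"roll":0},{"tx":0,"ty":0,"tz":-38,"roll":0},{"tx":0,"ty":0,"tz":-38,"roll":0},{"tx":0,"ty":0,"tz":-38,"roll":0},{"tx":0,"ty":0,"tz":-38,"roll":0.1},{"tx":0,"ty":0,"tz":0,"roll":0.1},{"tx":0,"ty":0,"tz":0,"roll":0.098}]'
python3 -c "
from fit import *
print(delta(hw(.103,0,.34),np.load('deck.npy')[3]))"
```

```text
t: 11.62
tool_pos: [0.5809, -0.0117, 0.3456]
tool_rot: [2.469, 1.936, 0.006]
contact_force: [-1.0, 0.6, -2.4]
opening: 0.0662
grip_force: 56.6
(array([-283.4711,   19.1251,    5.6093]), np.float64(-0.005241590920014971))
```

```bash
python3 -m handwheel '[{"tx":-20,"ty":2,"tz":0,"roll":-0.005},{"tx":-35,"ty":2,"tz":0,"roll":0},{"tx":-35,"ty":2,"tz":0,"roll":0},{"tx":-35,"ty":2,"tz":0,"roll":0},{"tx":-35,"ty":2,"tz":0,"roll":0},{"tx":-35,"ty":2,"tz":0,"roll":0},{"tx":-35,"ty":2,"tz":0,"roll":0},{"tx":-35,"ty":3,"tz":0,"roll":0},{"tx":-18,"ty":2,"tz":0,"roll":0},{"tx":0,"ty":0,"tz":0,"roll":0},{"tx":0,"ty":0,"tz":0,"roll":0}]'
python3 -m handwheel '[{"tx":0,"ty":0,"tz":38,"roll":0},{"tx":0,"ty":0,"tz":38,"roll":0},{"tx":0,"ty":0,"tz":38,"roll":0},{"tx":0,"ty":0,"tz":38,"roll":0},{"tx":0,"ty":0,"tz":30,"roll":0},{"tx":0,"ty":0,"tz":10,"roll":0},{"tx":0,"ty":0,"tz":0,"roll":0},{"tx":0,"ty":0,"tz":0,"roll":0}]'
python3 -c "
from fit import *
print(where(),delta(hw(.103,0,.114),np.load('deck.npy')[3]))"
```

```text
t: 12.53
tool_pos: [0.5329, -0.2919, 0.3406]
tool_rot: [-2.462, -1.946, 0.001]
contact_force: [0.3, 0.2, -1.0]
opening: 0.0658
grip_force: 56.6
t: 13.2
tool_pos: [0.5342, -0.2908, 0.1511]
tool_rot: [2.461, 1.952, 0.0]
contact_force: [0.3, -1.0, -1.2]
opening: 0.066
grip_force: 56.6
[0.105  0.0013 0.1511] (array([-1.2408, -2.0664, 37.0911]), np.float64(0.005783621585914167))
```

```bash
python3 -m handwheel '[{"tx":-1,"ty":-1,"tz":15,"roll":0.005},{"tx":0,"ty":0,"tz":10,"roll":0},{"tx":0,"ty":0,"tz":4,"roll":0},{"tx":0,"ty":0,"tz":2,"roll":0},{"tx":0,"ty":0,"tz":0,"roll":0},{"tx":0,"ty":0,"tz":0,"roll":0}]'
python3 -m handwheel '[{"tx":0,"ty":0,"tz":1.5,"roll":0},{"tx":0,"ty":0,"tz":0,"roll":0},{"tx":0,"ty":0,"tz":0,"roll":0}]'
python3 -m handwheel '[{"tx":0,"ty":0,"tz":1.5,"roll":0},{"tx":0,"ty":0,"tz":0,"roll":0},{"tx":0,"ty":0,"tz":0,"roll":0}]'
python3 -c "
from fit import *
print(where())"
```

```text
t: 13.7
tool_pos: [0.5328, -0.2924, 0.1202]
tool_rot: [2.467, 1.944, 0.001]
contact_force: [-0.5, -0.7, -2.4]
opening: 0.0661
grip_force: 56.6
t: 13.95
tool_pos: [0.5325, -0.2922, 0.1181]
tool_rot: [2.467, 1.944, 0.0]
contact_force: [-0.2, -0.1, -1.8]
opening: 0.0663
grip_force: 56.6
t: 14.2
tool_pos: [0.5327, -0.2924, 0.1169]
tool_rot: [2.467, 1.944, 0.001]
contact_force: [-0.7, 0.2, 1.9]
opening: 0.0665
grip_force: 58.1
[ 0.104  -0.0006  0.1169]
```

```bash
python3 -m handwheel '[{"tx":0,"ty":0,"tz":-0.5,"roll":0},{"tx":0,"ty":0,"tz":0,"roll":0},{"tx":0,"ty":0,"tz":0,"roll":0},{"tx":0,"ty":0,"tz":0,"roll":0},{"tx":0,"ty":0,"tz":0,"roll":0},{"tx":0,"ty":0,"tz":0,"roll":0}]' 78
python3 -m handwheel '[{"tx":0,"ty":0,"tz":-5,"roll":0},{"tx":-20,"ty":-35,"tz":-30,"roll":0},{"tx":-20,"ty":-10,"tz":-38,"roll":0},{"tx":0,"ty":0,"tz":-38,"roll":0},{"tx":0,"ty":0,"tz":-38,"roll":0},{"tx":0,"ty":0,"tz":-18,"roll":0},{"tx":0,"ty":0,"tz":0,"roll":0},{"tx":0,"ty":0,"tz":0,"roll":0}]' 85
cat > edge.py <<'E'
from fit import *
im,D,K,E=snap('wrist','e%d'%int(ctrl.get_obs()['t']*100))
print(where())
g=cv2.GaussianBlur(im,(3,3),0).astype(float);rb=g[...,0]-g[...,2];gr=g.mean(2)
n=np.array([np.sin(.2),0,np.cos(.2)]);P0=np.array([.1141,0,.0107])+n*.004
def dk(uv):
    o,d=ray(K,E,uv);o=T[:3,:3].T@(o-T[:3,3]);d=T[:3,:3].T@d;return o+d*(n@(P0-o))/(n@d)
for y in np.arange(-.06,.061,.015):
    def prof(ch,a,b):
        xs=np.arange(a,b,.0004);uv=proj(K,E,tf(T,[P0+[x-.1141,y,-np.tan(.2)*(x-.1141)] for x in xs]))
        return xs,cv2.remap(ch.astype(np.float32),uv[:,:1].astype(np.float32),uv[:,1:].astype(np.float32),1).ravel()
    xs,p=prof(rb,.137,.165);s=np.gradient(cv2.GaussianBlur(p[:,None],(1,7),0).ravel());xu=xs[np.argmin(s)]
    xl,pl=prof(gr,.072,.095)
    print('y%4.0f upper %.1f (want 148.2) lower dark %.1f (want 81.6)'%(y*1e3,xu*1e3,xl[np.argmin(pl)]*1e3))
for u in [(.114,0),(.1,.03),(.1,-.03),(.13,.03)]:
    uv=proj(K,E,tf(T,[[u[0],u[1],.0147]]))[0];print('face z',(T[:3,:3].T@(dep(K,E,D,uv)-T[:3,3]))*1e3)
E
python3 edge.py
```

```text
t: 14.7
tool_pos: [0.5324, -0.2921, 0.1167]
tool_rot: [-2.467, -1.945, 0.0]
contact_force: [-0.0, 0.3, -0.0]
opening: 0.078
grip_force: 0.0
t: 15.37
tool_pos: [0.4872, -0.3182, 0.2787]
tool_rot: [2.465, 1.942, 0.001]
contact_force: [0.3, -0.6, 0.6]
opening: 0.085
grip_force: 0.0
[ 0.065  -0.0358  0.2763]
y -60 upper 150.6 (want 148.2) lower dark 81.2 (want 81.6)
y -45 upper 150.2 (want 148.2) lower dark 80.4 (want 81.6)
y -30 upper 150.2 (want 148.2) lower dark 79.2 (want 81.6)
y -15 upper 150.2 (want 148.2) lower dark 83.2 (want 81.6)
y   0 upper 150.2 (want 148.2) lower dark 82.0 (want 81.6)
y  15 upper 150.2 (want 148.2) lower dark 82.0 (want 81.6)
y  30 upper 150.2 (want 148.2) lower dark 82.8 (want 81.6)
y  45 upper 150.2 (want 148.2) lower dark 80.4 (want 81.6)
y  60 upper 150.2 (want 148.2) lower dark 82.4 (want 81.6)
face z [114.4086   0.2084  16.1672]
face z [101.2973  30.1555  18.6728]
face z [101.2366 -29.0724  18.487 ]
face z [129.6844  29.9448  13.2889]
```

Course 3 is lapped and square, about 1–2 mm high, which is within tolerance. Now the bar; I work out the waypoints.

```bash
cat > bar.py <<'E'
from fit import *
import sys
def tcp(q,r,off=.011):
    c=np.array([.128,.083,.0195])+r*np.array([0,-np.cos(q),np.sin(q)])+.003*np.array([0,np.sin(q),np.cos(q)])+[0,off,0]
    return tf(T,[c])[0]
yaw=np.load('deck.npy')[3]
if __name__=='__main__':
    s=tcp(1.75,.130,.05);o=ctrl.get_obs();print(where(),'start',s,delta(s,yaw))
    qs=[1.75,1.6,1.4,1.2,1.0,.8,.6,.4,.2,.1,0,-.02];pts=[s]+[tcp(q,.130) for q in qs]
    M=R.from_rotvec(o['tool_rot']).as_matrix()
    for q,a,b in zip(qs,pts,pts[1:]): print(q,np.round(M.T@(b-a)*1e3,1),b)
E
python3 bar.py
```

```text
[ 0.065  -0.0358  0.2763] start [ 0.5308 -0.1276  0.2484] (array([194.9439,  -1.373 ,  27.9833]), np.float64(-0.0002922742682132107))
1.75 [-39.   0.  -0.] [ 0.5217 -0.1655  0.2484]
1.6 [-19.3  -0.9  -2.3] [ 0.5163 -0.1841  0.2507]
1.4 [-25.9   0.5   1.1] [ 0.5106 -0.2095  0.2495]
1.2 [-25.2   2.4   5.9] [ 0.5071 -0.2345  0.2436]
1.0 [-23.4   4.2  10.4] [ 0.5057 -0.2582  0.2332]
0.8 [-20.7   5.9  14.5] [ 0.5066 -0.2797  0.2187]
0.6 [-17.2   7.3  18. ] [ 0.5097 -0.2981  0.2006]
0.4 [-13.    8.4  20.9] [ 0.5148 -0.3127  0.1798]
0.2 [-8.2  9.2 22.8] [ 0.5219 -0.3229  0.1569]
0.1 [-2.2  4.8 11.9] [ 0.526  -0.3262  0.1451]
0 [-0.9  4.9 12. ] [ 0.5305 -0.3282  0.133 ]
-0.02 [-0.   1.   2.4] [ 0.5315 -0.3285  0.1306]
```

```bash
python3 -m handwheel '[{"tx":0,"ty":0,"tz":-38,"roll":0},{"tx":0,"ty":0,"tz":-38,"roll":0},{"tx":0,"ty":0,"tz":-10,"roll":0},{"tx":35,"ty":0,"tz":0,"roll":0},{"tx":35,"ty":0,"tz":0,"roll":0},{"tx":35,"ty":0,"tz":0,"roll":0},{"tx":35,"ty":0,"tz":0,"roll":0},{"tx":35,"ty":0,"tz":0,"roll":0},{"tx":20,"ty":-1,"tz":0,"roll":0},{"tx":0,"ty":0,"tz":0,"roll":0}]' 0 20 | head -2
python3 -m handwheel '[{"tx":0,"ty":0,"tz":38,"roll":0},{"tx":0,"ty":0,"tz":38,"roll":0},{"tx":0,"ty":0,"tz":36,"roll":0},{"tx":0,"ty":0,"tz":0,"roll":0},{"tx":0,"ty":0,"tz":0,"roll":0}]'
python3 bar.py | head -1
```

```text
t: 16.25
tool_pos: [0.5313, -0.1241, 0.3602]
t: 16.67
tool_pos: [0.5293, -0.1277, 0.2468]
tool_rot: [-2.463, -1.94, 0.007]
contact_force: [0.8, 0.9, 0.6]
opening: -0.0001
grip_force: 0.0
[0.0622 0.1587 0.2468] start [ 0.5308 -0.1276  0.2484] (array([ 0.421 ,  1.3952, -1.5447]), np.float64(-0.0009720364754310928))
```

Go slowly: first to q≈1.2, then on down the arc.

```bash
python3 -m handwheel '[{"tx":-20,"ty":1,"tz":-1,"roll":0},{"tx":-19,"ty":0,"tz":0,"roll":0},{"tx":-10,"ty":-0.5,"tz":-1,"roll":0},{"tx":-9,"ty":-0.4,"tz":-1,"roll":0},{"tx":-13,"ty":0,"tz":0,"roll":0},{"tx":-13,"ty":0.5,"tz":1,"roll":0},{"tx":-13,"ty":1,"tz":3,"roll":0},{"tx":-12,"ty":1.4,"tz":3,"roll":0},{"tx":-12,"ty":2,"tz":5,"roll":0},{"tx":-12,"ty":2,"tz":5.4,"roll":0}]'
python3 -m handwheel '[{"tx":-10,"ty":3,"tz":7,"roll":0},{"tx":-10.7,"ty":3,"tz":7.5,"roll":0},{"tx":-8.6,"ty":3.6,"tz":9,"roll":0},{"tx":-8.6,"ty":3.7,"tz":9,"roll":0},{"tx":-6.5,"ty":4.2,"tz":10.4,"roll":0},{"tx":-6.5,"ty":4.2,"tz":10.5,"roll":0},{"tx":0,"ty":0,"tz":0,"roll":0}]'
python3 -c "
from fit import *
im,D,K,E=snap('top','t6');cv2.imwrite('pics/t6b.png',cv2.resize(im[150:300,280:430,::-1],None,fx=4,fy=4,interpolation=cv2.INTER_CUBIC))"
```

```text
t: 17.5
tool_pos: [0.5069, -0.26, 0.2355]
tool_rot: [2.468, 1.944, 0.0]
contact_force: [1.5, -0.2, 0.5]
opening: -0.0
grip_force: 0.5
t: 18.08
tool_pos: [0.5152, -0.3135, 0.1789]
tool_rot: [-2.464, -1.941, 0.002]
contact_force: [-0.1, 0.8, -1.3]
opening: 0.0
grip_force: 0.0
```

View pics/t6b.png

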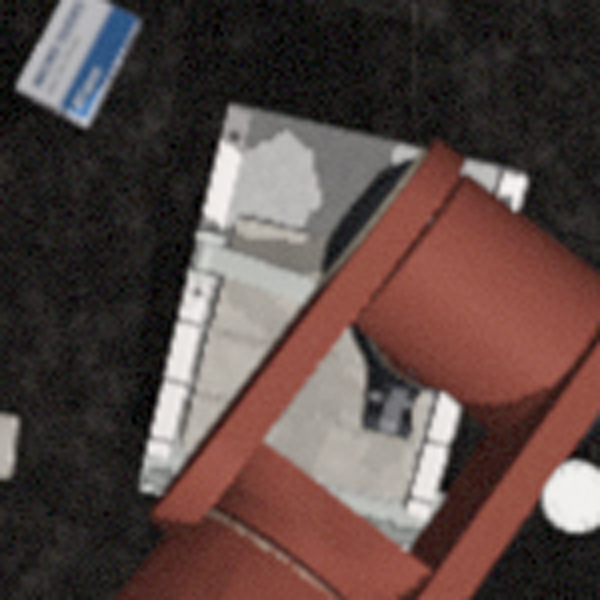

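The bar has come over and now lies across the deck from (205,245) into the shadow under the gripper. I keep following it down.

```bash
python3 -m handwheel '[{"tx":-4,"ty":4.6,"tz":11.4,"roll":0},{"tx":-4,"ty":4.6,"tz":11.4,"roll":0},{"tx":-2,"ty":4.8,"tz":11.9,"roll":0},{"tx":0,"ty":2.4,"tz":6,"roll":0},{"tx":0,"ty":0,"tz":0,"roll":0}]'
python3 -m handwheel '[{"tx":0,"ty":1.2,"tz":3,"roll":0},{"tx":0,"ty":0.8,"tz":2,"roll":0},{"tx":0,"ty":0,"tz":0,"roll":0}]'
python3 -m handwheel '[{"tx":0,"ty":0.4,"tz":1.5,"roll":0},{"tx":0,"ty":0,"tz":0,"roll":0},{"tx":0,"ty":0,"tz":0,"roll":0}]'
python3 bar.py | tail -1
```

```text
t: 18.55
tool_pos: [0.5292, -0.3262, 0.1393]
tool_rot: [-2.464, -1.942, 0.001]
contact_force: [-0.4, 0.7, -0.6]
opening: -0.0002
grip_force: 0.0
t: 18.8
tool_pos: [0.5317, -0.3273, 0.1377]
tool_rot: [-2.467, -1.944, 0.001]
contact_force: [-2.0, 0.7, 1.8]
opening: -0.0002
grip_force: 1.1
t: 19.05
tool_pos: [0.5321, -0.3275, 0.1372]
tool_rot: [2.467, 1.945, -0.0]
contact_force: [-4.1, 1.7, 6.2]
opening: 0.0001
grip_force: 3.4
-0.02 [-0.   1.   2.4] [ 0.5315 -0.3285  0.1306]
```

```bash
python3 -m handwheel '[{"tx":0,"ty":0.4,"tz":1.5,"roll":0},{"tx":0,"ty":0,"tz":0,"roll":0},{"tx":0,"ty":0,"tz":0,"roll":0}]'
python3 -m handwheel '[{"tx":0,"ty":0,"tz":-20,"roll":0},{"tx":0,"ty":-20,"tz":-38,"roll":0},{"tx":-10,"ty":-30,"tz":-38,"roll":0},{"tx":0,"ty":0,"tz":-38,"roll":0},{"tx":0,"ty":0,"tz":0,"roll":0},{"tx":0,"ty":0,"tz":0,"roll":0}]' 85
python3 - <<'E'
from fit import *
im,D,K,E=snap('wrist','w7')
print(where());m=(D>0.17)&(D<.6);v,u=np.nonzero(m);z=D[m]
P=np.c_[(u-K[0,2])/K[0,0]*z,(v-K[1,2])/K[1,1]*z,z]@E[:3,:3].T+E[:3,3]
Q=(P-T[:3,3])@T[:3,:3]*1e3
for y0 in range(-90,90,20):
    w=Q[(abs(Q[:,0]-128)<5)&(abs(Q[:,1]-y0-5)<5)]
    if len(w): print(y0+5,len(w),np.median(w[:,2]))
for y0 in(-40,0,40):
    for x0 in(50,60,70,88,95,102,109,145,155): 
        w=Q[(abs(Q[:,0]-x0)<1.5)&(abs(Q[:,1]-y0)<8)]
        if len(w): print(y0,x0,np.median(w[:,2]).round(1),end=' | ')
    print()
cv2.imwrite('pics/w7b.png',cv2.resize(im[40:290,200:500,::-1],None,fx=2.4,fy=2.4,interpolation=cv2.INTER_CUBIC))
print((proj(K,E,tf(T,np.r_[strip_corners([.0741,0,0]),strip_corners([.1141,0,0])]))-[200,40])*2.4)
E
```

```text
t: 19.3
tool_pos: [0.5323, -0.3276, 0.1369]
tool_rot: [-2.467, -1.945, 0.001]
contact_force: [-8.4, 4.0, 11.8]
opening: 0.0001
grip_force: 5.9
t: 19.8
tool_pos: [0.4884, -0.3264, 0.2653]
tool_rot: [2.461, 1.939, 0.003]
contact_force: [-0.0, 0.6, 0.1]
opening: 0.0721
grip_force: 0.0
[ 0.0679 -0.0435  0.2624]
-85 107 37.77382868564739
-65 115 25.40810786700307
-45 119 25.24409060909022
-25 124 24.912252811777748
-5 129 24.820930630413283
15 152 24.4159448631923
35 156 24.176212640857024
55 158 23.963029657968562
75 180 23.76915350577373
-40 50 20.7 | -40 60 19.0 | -40 70 17.3 | -40 88 21.5 | -40 95 20.3 | -40 102 18.8 | -40 109 17.4 | -40 145 10.2 | -40 155 1.1 | 
0 50 20.9 | 0 60 19.1 | 0 70 16.9 | 0 88 21.6 | 0 95 20.2 | 0 102 18.8 | 0 109 17.4 | 0 145 10.1 | 0 155 1.1 | 
40 50 21.1 | 40 60 18.9 | 40 70 16.8 | 40 88 21.5 | 40 95 19.7 | 40 102 18.6 | 40 109 17.2 | 40 145 10.0 | 40 155 1.0 | 
[[189.4226 397.1138]
 [174.8581  41.4727]
 [357.3218  37.0078]
 [347.4301 406.2334]
 [275.6305 408.5045]
 [274.1148  36.0547]
 [470.9895  31.1039]
 [444.3381 418.4866]]
```

View pics/w7b.png

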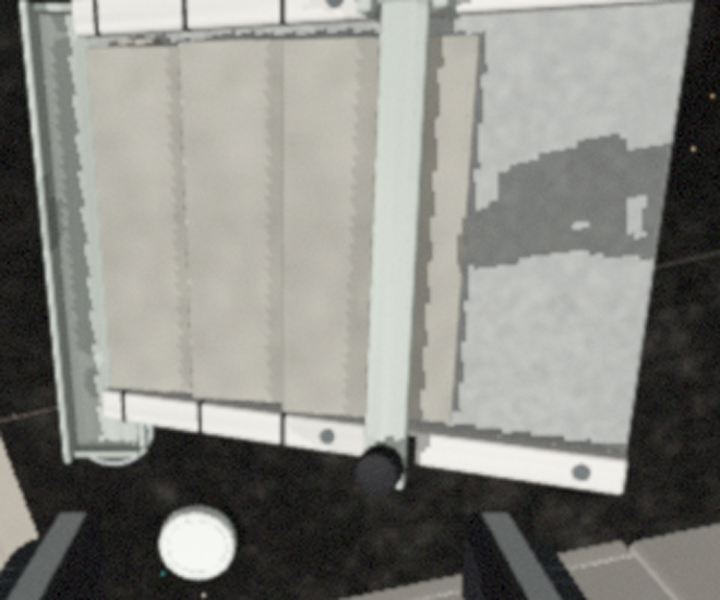

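```bash
python3 - <<'E'
from fit import *
K,E,D=load('w7')
print((proj(K,E,tf(T,[[x,y,.01] for x in(.04,.08) for y in(.076,-.076)]))-[200,40])*2.4)
print((proj(K,E,tf(T,strip_corners([.1161,0,0])))-[200,40])*2.4)
E
```

```text
[[185.202   28.1432]
 [199.0019 401.851 ]
 [281.8348  22.2208]
 [282.3041 413.0085]]
[[280.1457 409.1011]
 [279.3514  35.7689]
 [477.0003  30.7917]
 [449.4226 419.1295]]
```

The bar is seated at about 0.012 rad, and the strips are square. Course 3 is about 2.5 mm high (limit 4) and course 2 about 1.5 mm high. I will nudge course 3 down slightly for margin, straddling the bar.

```bash
python3 -c "
from fit import *
print(where(),delta(hw(.101,.0,.1195),np.load('deck.npy')[3]))"
```

```text
[ 0.0679 -0.0435  0.2624] (array([ 43.7172,  32.5926, 142.9523]), np.float64(-0.0004402702889474419))
```

```bash
python3 -m handwheel '[{"tx":22,"ty":16,"tz":0,"roll":0},{"tx":22,"ty":17,"tz":0,"roll":0},{"tx":0,"ty":0,"tz":38,"roll":0},{"tx":0,"ty":0,"tz":38,"roll":0},{"tx":0,"ty":0,"tz":35,"roll":0},{"tx":0,"ty":0,"tz":20,"roll":0},{"tx":0,"ty":0,"tz":0,"roll":0},{"tx":0,"ty":0,"tz":0,"roll":0},{"tx":0,"ty":0,"tz":0,"roll":0}]' 85
python3 -c "
from fit import *
print(where(),delta(hw(.101,.0,.1145),np.load('deck.npy')[3]))"
```

```text
t: 20.6
tool_pos: [0.5301, -0.2905, 0.1308]
tool_rot: [2.466, 1.944, 0.001]
contact_force: [1.0, -0.2, -0.4]
opening: 0.085
grip_force: 0.0
[0.101  0.0006 0.1308] (array([-0.5833, -0.0529, 16.3461]), np.float64(-0.00021280636253040441))
```

```bash
python3 -m handwheel '[{"tx":0,"ty":0,"tz":9,"roll":0},{"tx":0,"ty":0,"tz":6,"roll":0},{"tx":0,"ty":0,"tz":1.5,"roll":0},{"tx":0,"ty":0,"tz":0,"roll":0},{"tx":0,"ty":0,"tz":0,"roll":0}]'
python3 -m handwheel '[{"tx":0,"ty":-2,"tz":0.8,"roll":0},{"tx":0,"ty":-2,"tz":0.8,"roll":0},{"tx":0,"ty":-1,"tz":0.4,"roll":0},{"tx":0,"ty":0,"tz":0,"roll":0},{"tx":0,"ty":0,"tz":0,"roll":0}]'
python3 -c "
from fit import *
print(where())"
```

```text
t: 21.02
tool_pos: [0.5295, -0.2903, 0.1137]
tool_rot: [2.467, 1.944, 0.0]
contact_force: [-0.7, 0.2, -0.8]
opening: 0.0852
grip_force: 0.0
t: 21.43
tool_pos: [0.5245, -0.289, 0.1115]
tool_rot: [2.468, 1.944, 0.0]
contact_force: [0.2, -0.0, 0.6]
opening: 0.0851
grip_force: 0.0
[0.0953 0.0007 0.1115]
```

```bash
python3 -m handwheel '[{"tx":0,"ty":-1,"tz":0.4,"roll":0},{"tx":0,"ty":-1,"tz":0.4,"roll":0},{"tx":0,"ty":-0.8,"tz":0.3,"roll":0},{"tx":0,"ty":0,"tz":0,"roll":0},{"tx":0,"ty":0,"tz":0,"roll":0}]'
python3 -c "
from fit import *
print(where())"
python3 -m handwheel '[{"tx":0,"ty":2,"tz":-1,"roll":0},{"tx":0,"ty":0,"tz":-20,"roll":0},{"tx":0,"ty":0,"tz":-38,"roll":0},{"tx":-20,"ty":-16,"tz":-38,"roll":0},{"tx":-20,"ty":-16,"tz":-38,"roll":0},{"tx":0,"ty":0,"tz":-10,"roll":0},{"tx":0,"ty":0,"tz":0,"roll":0},{"tx":0,"ty":0,"tz":0,"roll":0},{"tx":0,"ty":0,"tz":0,"roll":0},{"tx":0,"ty":0,"tz":0,"roll":0}]'
cat > meas.py <<'E'
from fit import *
import sys
# compare strip upper/lower edges with rail lines by image gradients, in deck coords
def go(name):
    K,E,D=load(name);g=cv2.GaussianBlur(cv2.imread(f'pics/{name}.png'),(3,3),0).astype(np.float32);rb=g[...,2]-g[...,0];gr=g.mean(2)
    def prof(ch,a,b,y,zf):
        xs=np.arange(a,b,.0004);uv=proj(K,E,tf(T,[[x,y,zf(x)] for x in xs])).astype(np.float32)
        return xs,cv2.GaussianBlur(cv2.remap(ch,uv[:,:1],uv[:,1:],1),(1,5),0).ravel()
    dark=lambda a,b,y,zf:(lambda r:r[0][np.argmin(r[1])]*1e3)(prof(gr,a,b,y,zf))
    print('lines',[round(np.median([dark(c-.006,c+.006,s*y,lambda x:.01) for y in(.08,.083,.086)]),1) for c in(.04,.08) for s in(1,-1)])
    face=lambda c:(lambda x:.0146-(x-c-.0008)*np.tan(.2))
    ys=np.r_[np.arange(-.06,-.01,.01),np.arange(.01,.061,.01)]
    up=[]
    for y in ys:
        xs,p=prof(rb,.140,.158,y,face(.1141));up.append(xs[np.argmin(np.gradient(p))]*1e3)
    print('c3 upper',np.median(up[:5]),np.median(up[5:]),'(148.2)')
    for c,t in((.0741,41.6),(.1141,81.6)):
        l=[dark(t/1e3-.006,t/1e3+.006,y,face(c)) for y in ys];print('lower',np.median(l[:5]),np.median(l[5:]),t)
for n in sys.argv[1:]: print(n);go(n)
E
python3 -c "
from h import *
snap('wrist','w8')"
python3 meas.py w4 w7 w8
```

```text
t: 21.85
tool_pos: [0.5224, -0.2888, 0.1108]
tool_rot: [2.466, 1.943, 0.001]
contact_force: [2.1, -1.9, -0.6]
opening: 0.0851
grip_force: 1.6
[0.0932 0.0004 0.1108]
t: 22.68
tool_pos: [0.4864, -0.3161, 0.2452]
tool_rot: [-2.463, -1.942, 0.002]
contact_force: [0.3, 0.5, -1.2]
opening: 0.0853
grip_force: 0.0
w4
lines [np.float64(39.6), np.float64(39.2), np.float64(79.6), np.float64(79.6)]
c3 upper 146.0000000000002 146.4000000000002 (148.2)
lower 41.599999999999966 41.19999999999997 41.6
lower 83.99999999999993 82.99999999999994 81.6
w7
lines [np.float64(39.6), np.float64(39.6), np.float64(79.6), np.float64(79.6)]
c3 upper 150.80000000000032 150.80000000000032 (148.2)
lower 41.19999999999997 41.19999999999997 41.6
lower 82.39999999999995 82.79999999999994 81.6
w8
lines [np.float64(39.6), np.float64(39.6), np.float64(79.6), np.float64(79.6)]
c3 upper 148.80000000000027 150.20000000000033 (148.2)
lower 41.19999999999997 40.99999999999997 41.6
lower 81.19999999999995 81.79999999999995 81.6
```

```bash
python3 - <<'E'
from fit import *
K,E,D=load('w8');m=(D>0.17)&(D<.6);v,u=np.nonzero(m);z=D[m]
P=np.c_[(u-K[0,2])/K[0,0]*z,(v-K[1,2])/K[1,1]*z,z]@E[:3,:3].T+E[:3,3]
Q=(P-T[:3,3])@T[:3,:3]*1e3
w=Q[(abs(Q[:,0]-128)<5)&(abs(Q[:,1])<70)];a=np.polyfit(w[:,1],w[:,2],1);print('bar',-a[0])
if abs(a[0])<.03: print(ctrl.finish_job())
E
```

```text
bar 0.01396434146258396
the job is handed in; nothing more can be done
None
```

The job is handed in: strip 2 sits on the second line and strip 3 about 1 mm high on the third, both square. The bar is down at about 0.014 rad, and I did not touch the offcut or bystanders; the hand-in returned no verdict.

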